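# Set the throttle of a reject gate and test-fire it

## Task

Get the ball sorter's reject gate ready: turn the throttle valve open by its bar handle until the pointer stands at the raised set mark on the scale ring, and let go. Then swing the gate's sprung arm back by its post until the sear catches and holds it, let go, and trip it with the trigger paddle so that the arm snaps home. Do not disturb the other things on the table.

Things in the scene. Friction and masses are not known exactly. Their poses are not given: they have to be found in the camera images.
- valve: Throttle valve, fixed to the table: aluminium block 105 x 105 x 36 mm with two brass fittings on its +x side, a round white scale (106 mm across, top 48 mm above the table) and an upright stem. Origin: on the stem axis, at table height; z up. Pointer angle 0 lies along its x axis.
- handle_grip (a point): On the stem axis, 82 mm above the table, in the black bar handle: 60 mm long (this point's x axis, +x end over the pointer), 14 mm wide (y), from 63 to 95 mm above the table; below it nothing but the stem is higher than 57 mm. It fits loosely: 0.1 rad of free play each way before it drives the pointer, so the bar does not show exactly where the pointer stands.
- pointer (a joint): Angle of the valve's pointer, rad, counterclockwise from above, 0 = shut stop, 3.3 = full-open stop. At the start the valve is nearly shut. It stays where it is left; about 0.13 N m turns it.
- pointer_tip (a point): Tip of the slim dark pointer that sweeps over the white scale under the handle: 48 mm from the stem axis, 51 mm above the table.
- scale_ring: Aluminium ring, 132 mm across, round the scale, clamped fast (it does not turn). It carries the set mark. Origin on the stem axis at table height, x axis towards the set mark.
- set_mark (a point): Where the pointer tip must stand: 48 mm from the stem axis, 51 mm above the table, just inside the single raised dark tab (7 mm wide, 13 mm long, top 57 mm above the table) on the ring.
- gate: Reject gate, fixed to the table: aluminium base 170 (x) x 250 (y) x 12 mm. Origin: centre of its underside; z up. The sprung arm's pivot is at x = +50, y = -5 mm. The arm's post rests at x = -4, y = +79 mm and is swung towards -y, to about x = -50, y = -5 mm; the trigger paddle stands at x = -46, y = -100 mm.
- striker (a joint): Angle of the sprung arm, rad: 0 = home (the start), growing counterclockwise from above. After a rise of force over the hook's ramp the sear snaps behind the post at about 1.0; solid stop at 1.1; latched and let go it reads about 0.98. The spring pushes back at the post with 3.5 N (home) to 6 N (cocked); let go too early, the arm flies home.
- striker_post (a point): Centre of the upright steel post, 14 mm in diameter with an 18 mm black ball on its top, at the arm's free end, 100 mm from the pivot, rising to 89 mm above the table; this point is 62 mm above the table. The sear hook at its foot is 35 mm high at most.
- trigger (a joint): Angle of the sear pawl, rad: 0 = home (spring returned). It gives way by about 0.2 while the post passes its ramp and springs back. About 0.2 to 0.25 lets the arm go; stop at 0.4. Pushing the paddle towards the gate's +x turns it.
- trigger_paddle (a point): Middle of the flat upright trigger paddle on the pawl's tail: 6 mm thick (gate x), 34 mm wide (gate y), from 25 to 78 mm above the table; this point is 60 mm above the table, 45 mm from the pawl's pivot. It must be pushed some 10 mm towards the gate's +x (away from the robot), with about 5 N, when the arm is cocked.
- scoop_cup: Bystander: white plastic scoop cup, 84 mm across, 70 mm tall. Origin at its underside or middle. To be left alone.
- sample_jar: Bystander: clear screw-top sample jar, 64 mm across, 85 mm tall. Origin at its underside or middle. To be left alone.
- gauge_ring: Bystander: steel ring gauge lying flat, 48 mm across, 16 mm tall. Origin at its underside or middle. To be left alone.
- master_ball: Bystander: steel master ball on its little turned foot, 44 mm across, 46 mm tall. Origin at its underside or middle. To be left alone.
- screwdriver: Bystander: screwdriver lying on the table (about 0.2 m long). Origin at its underside or middle. To be left alone.
- wrench: Bystander: steel wrench lying on the table (about 0.2 m long). Origin at its underside or middle. To be left alone.
- ball_tray: Bystander: grey plastic tray 120 x 85 x 30 mm full of steel balls. Origin at its underside or middle. To be left alone.
Mind the look-alikes: they are no part of the job. What is shaped like the valve but brown or purple is not meant.

How it is judged:
By the outcome, as a careful person would: the job done as asked, in the order asked, and still so for the second after the job is handed in, with the robot touching nothing.
It also fails if it takes over 69 s, if anything falls off the work surface, if the arm or the gripper's body presses on something with over 40 N, if the wrist force passes 120 N, or if a joint passes its speed limit or range.

## Robot

A 7-joint arm with a two-finger parallel gripper is mounted at the origin on the work surface. World frame = base frame: x ahead of the robot, y to its left, z up, the work surface at z = 0. Lengths are in m, angles in degrees, forces in N, time in s.
With the tool pointing down it reaches from about 0.4 to 0.875 m from the base axis. Payload 4.4 kg.
Tool frame: the origin (TCP) lies at the very end of the fingers, on their centre line; the grasp point (between the pads) lies 19 mm behind it; z points along the fingers, x is the direction in which the jaws open and shut, and the axes are right-handed (so a half turn about z gives the same grasp; the last joint's range is limited). The gripper opens to 85 mm and grips with 20 to 120 N. Pads are 22 mm wide; open, the fingers measure 114 mm over their backs; the gripper's body (76 mm by 85 mm) begins 54 mm behind the grasp point. The pads swing forward as they close: fully open they stand 13 mm farther back than shut.
Start: joints at [68.022, 36.005, 2.206, 86.941, -1.547, 57.084, -1.146], TCP at [0.203, -0.617, 0.231] pointing down, gripper open.
Joint ranges: [-175.42, 175.42], [-21.48, 121.26], [-71.46, 75.88], [10.55, 141.38], [-63.04, 243.04], [13.31, 113.54], [-168.57, 168.57]. Speed limits (degrees/s): [147.25, 147.25, 180, 180, 180, 180, 180].

## Interface

Orientations are given as [roll, pitch, yaw] about the fixed x, y, z axes, in that order (R = Rz(yaw) Ry(pitch) Rx(roll)).
In Python, from workcell import state, camera, close_job gives the robot as it stands.
- The arm moves only by the tool step_arm, never from a script. Its argument "increments" is text: rows parted by semicolons, each of 7 numbers parted by spaces: the shift along the world's x, y, z normalised to -1 to 1, where 1 is 0.3 m, then the turn, a rotation vector about the world's x, y, z normalised to -1 to 1, where 1 is pi/2 rad, then the finger opening in mm, from 0 to 85.4. A call has 1 to 8 rows; each row is the pose to reach, as a shift and turn from the pose measured when the call began; what a row does not reach only later rows make up. A row lasts 1/8 s, in which the tool goes at most 62.5 mm and 10.7 degrees, less where a joint would pass 70% of its speed; a pose out of reach is approached as far as the arm can. A call with a number of a shift or a turn outside -1 to 1 is refused whole. A call with a gripper value outside its range is refused whole. The fingers move at their own pace and stop on an object; "newtons" is the grip in N (left out, the last holds). Time passes only in rows, so rows that repeat a pose let the fingers close. It gives the time, the measured TCP pose, the force and the opening at its end, in the units of the state.
- state(): the state, without advancing time (a new reading comes with each control period).
- camera(name): name is "side" or "top"; returns a dict with "image" (384x512x3 uint8, red, green, blue), "range_z" (384x512 float32, m along the optical axis (not along the pixel's ray), 0 where there is no reading), "intrinsics" (3x3 intrinsics, pixels), "rvec" (rotation vector, rad) and "tvec" (3), from world to camera coordinates, as OpenCV has them. Camera axes: x right, y down, z forward; pixel columns grow to the right and rows downward; lengths in m; the calibration is good to about 2 mm. A picture is of the moment at which its call begins.
- close_job(): hands the job in, once; it reports no verdict.
The state is a dict: "t": time; "qpos": joint angles; "joint_velocities": joint speeds; "effort": joint torques, N m; "position": TCP position; "orientation": TCP orientation; "wrist_force": force on the tool from outside, world axes, zero at the start; "moment": the same for the moment, N m; "gripper_width": finger opening in m.
Only numpy, scipy, OpenCV 4.12 (cv2) and the standard library are available. Lean on these libraries where they do the work, as an engineer would, in place of code of your own. Each camera call takes 0.05 s, during which the arm holds its last target.

## Working session

There is one attempt and no reset: what is moved stays moved. The work goes in short steps, Python scripts to look and compute and a tool call to move; the robot and the scene stay as the last step left them, time stands still between calls to the robot, and variables do not carry over. Pictures are saved under pics/ and viewed, and the job is handed in when it is done.

Besides the shell and the picture viewer there is one more tool, called as name(argument=value, ...) on one line, values as JSON. step_arm: Moves the arm, as the interface text tells. Scaled input: -1 to 1 covers 0.3 m each way for a shift and pi/2 rad each way for a turn. Its arguments: {"type":"object","properties":{"increments":{"type":"string"},"newtons":{"type":"number"}},"required":["increments"]}

```bash
mkdir -p pics; ls
cat > h.py <<'E'
import numpy as np,cv2,pickle
from workcell import state,camera,close_job
def snap(n,tag):
    c=camera(n); pickle.dump(c,open(f'{tag}.pkl','wb'))
    cv2.imwrite(f'pics/{tag}.png',c['image'][:,:,::-1]); return c
def load(tag): return pickle.load(open(f'{tag}.pkl','rb'))
def ray(c,u,v):
    R,_=cv2.Rodrigues(np.array(c['rvec'],float)); t=np.array(c['tvec'],float).ravel()
    d=R.T@np.linalg.inv(c['intrinsics'])@np.array([u,v,1.]); return -R.T@t,d
def onz(c,u,v,z):
    o,d=ray(c,u,v); return o+d*(z-o[2])/d[2]
def dep(c,u,v):
    o,d=ray(c,u,v); return o+d*c['range_z'][int(round(v)),int(round(u))]
def proj(c,p): return cv2.projectPoints(np.array(p,float).reshape(-1,3),np.array(c['rvec'],float),np.array(c['tvec'],float),c['intrinsics'],None)[0].reshape(-1,2)
E
python3 - <<'E'
from h import *
print(state())
for n in('side','top'):
    c=snap(n,n+'0'); o,d=ray(c,256,192); print(n,o,d,c['intrinsics'])
E
```

```text
pics
{'t': 0.0, 'qpos': array([68.02012098, 36.05784936,  2.2018918 , 86.99763334, -1.54636515,
       57.08730039, -1.14584974]), 'joint_velocities': array([ 0.15349909, -0.03526281,  0.02707798, -0.06010239, -0.00248823,
       -0.02992606,  0.11912356]), 'effort': array([ 1.60621357e-04, -5.63400757e+01,  1.22631066e+00, -1.93447298e+01,
        1.10860833e-02,  1.06756590e-02, -7.44649675e-08]), 'position': array([ 0.20294698, -0.61680952,  0.23039187]), 'orientation': array([ 1.79998373e+02,  1.13109857e-01, -7.17892744e+01]), 'wrist_force': array([ 0.60107537,  0.85181863, -0.03956681]), 'moment': array([-0.01845064,  0.00210993,  0.05514172]), 'gripper_width': 0.08510180289440472}
side [-0.14711894  0.74877124  0.92810662] [ 0.49172658 -0.59680505 -0.63433476] [[375.52328745   0.         254.99327328]
 [  0.         375.52328745 198.97209149]
 [  0.           0.           1.        ]]
top [ 0.33077992 -0.01214664  1.39538682] [ 0.13590069  0.0053647  -0.99078612] [[424.80891966   0.         252.20151064]
 [  0.         424.80891966 195.67819801]
 [  0.           0.           1.        ]]
```

View pics/side0.png

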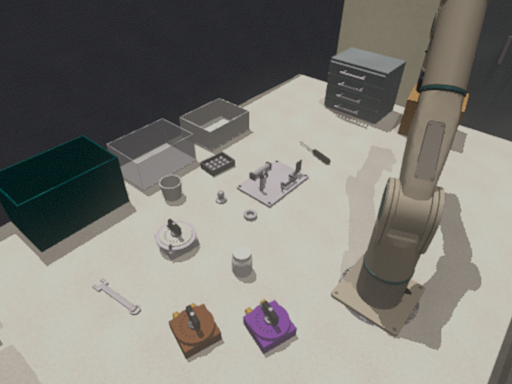

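View pics/top0.png

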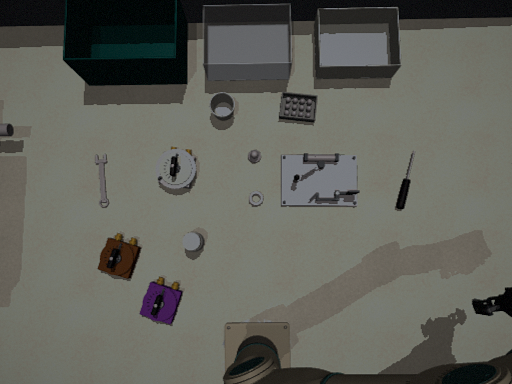

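Candidates for the valve in the top view are the white/aluminium one at (178,168), the brown one at (118,257) and the purple one at (161,300). The white one fits the description. The gate is at (320,180). I'll check both in close crops.

Run:
```python
from h import *
t=load('top0');s=load('side0')
a=t['image'][135:205,140:215,::-1];b=t['image'][140:215,270:370,::-1]
c=s['image'][205:265,140:215,::-1];d=s['image'][150:210,230:315,::-1]
f=lambda x:cv2.resize(x,(400,300),interpolation=cv2.INTER_CUBIC)
cv2.imwrite('pics/crop0.png',np.vstack([np.hstack([f(a),f(b)]),np.hstack([f(c),f(d)])]))
```

```text
(no output)
```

View pics/crop0.png

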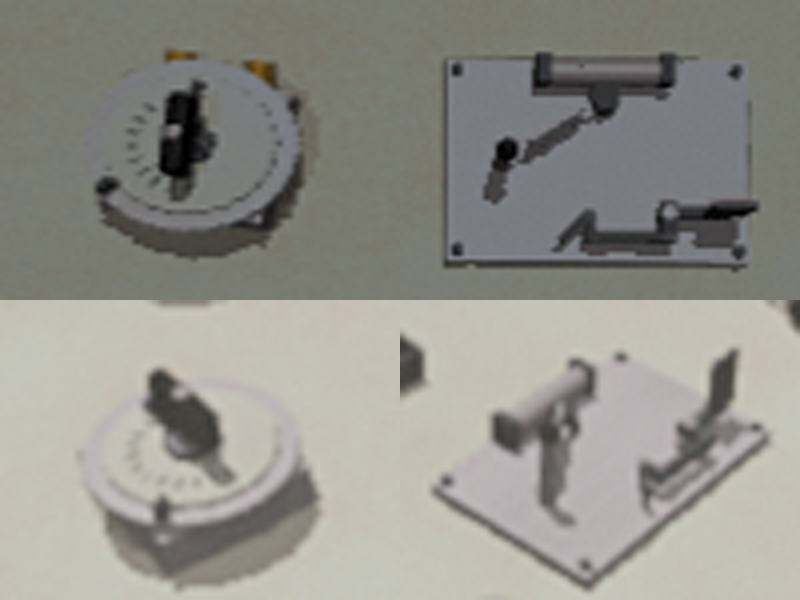

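Run:
```python
from h import *
t=load('top0');s=load('side0')
def f(c,x0,y0,w,h,k): return cv2.resize(c['image'][y0:y0+h,x0:x0+w,::-1],None,fx=k,fy=k,interpolation=cv2.INTER_CUBIC)
cv2.imwrite('pics/vt.png',f(t,150,140,56,56,10))
cv2.imwrite('pics/vs.png',f(s,145,208,66,56,10))
cv2.imwrite('pics/gt.png',f(t,274,147,94,66,8))
cv2.imwrite('pics/gs.png',f(s,232,152,82,60,8))
# depth plan
g=[dep(t,u,v) for u,v in[(178,168),(175,167),(160,178),(296,178),(323,160),(340,180)]]
print(np.round(g,3))
```

```text
[[ 0.596  0.245  0.055]
 [ 0.593  0.249  0.085]
 [ 0.564  0.303  0.053]
 [ 0.553 -0.13   0.085]
 [ 0.62  -0.224  0.035]
 [ 0.557 -0.281  0.014]]
```

View pics/vt.png

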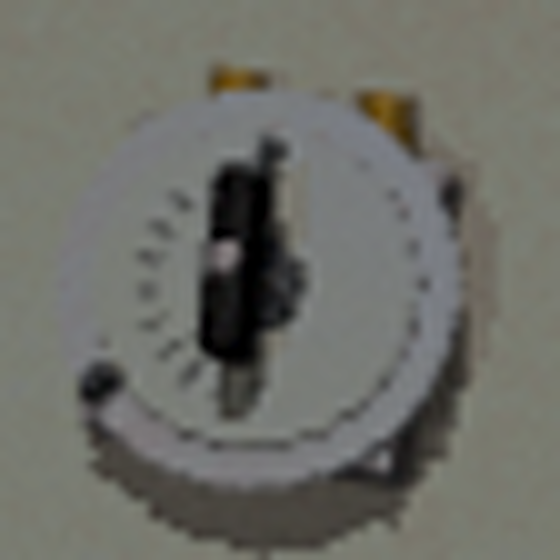

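View pics/vs.png

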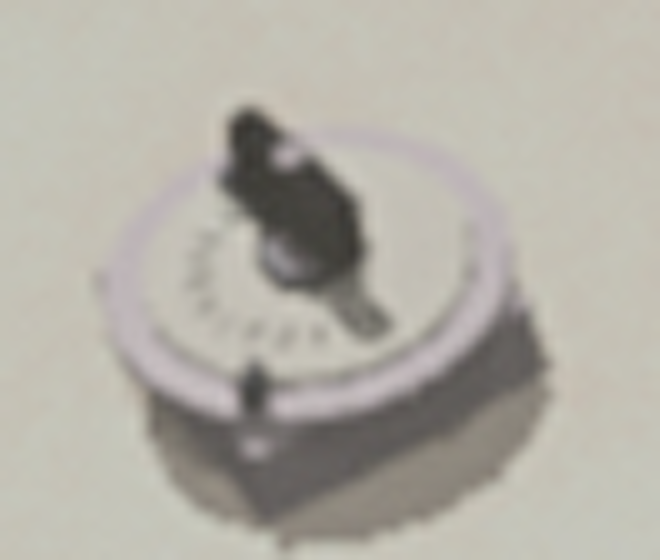

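View pics/gt.png

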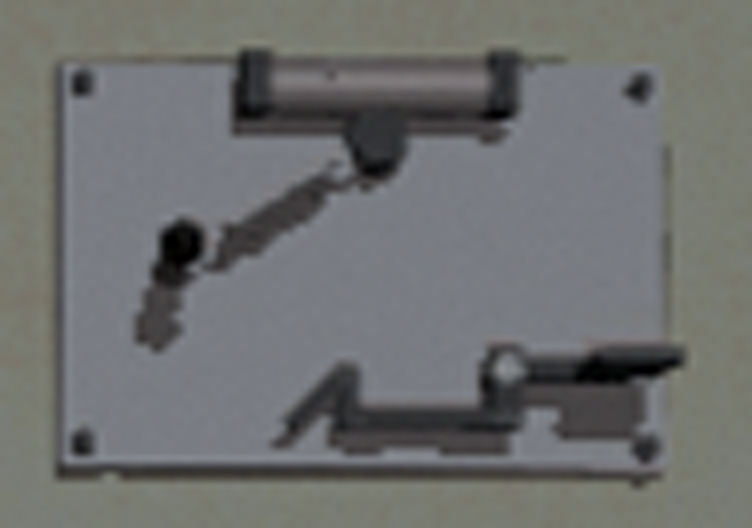

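View pics/gs.png

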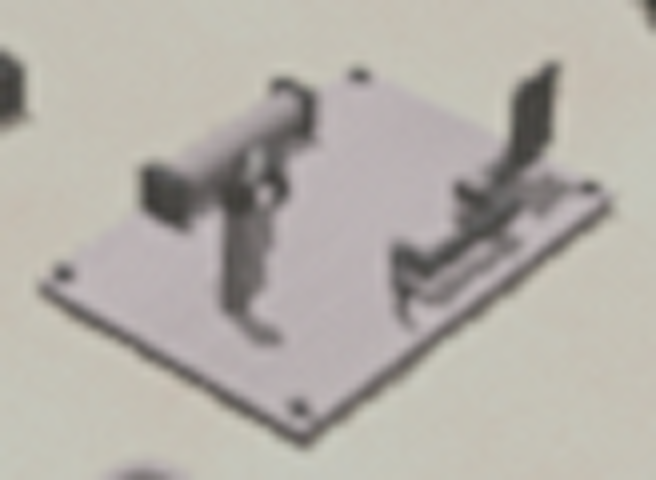

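```bash
cat >> h.py <<'E'
def cloud(c):
    R,_=cv2.Rodrigues(np.array(c['rvec'],float)); t=np.array(c['tvec'],float).ravel()
    v,u=np.mgrid[:384,:512]; d=np.stack([u,v,np.ones_like(u)],-1).reshape(-1,3)@np.linalg.inv(c['intrinsics']).T
    P=(d*c['range_z'].reshape(-1,1)-t)@R; return P.reshape(384,512,3)
E
python3 - <<'E'
from h import *
t=load('top0');s=load('side0')
for n,c in(('t',t),('s',s)):
    P=cloud(c); near=np.hypot(P[...,0]-.59,P[...,1]-.245)<.09
    Z=P[...,2]
    m=near&(Z>.042)&(Z<.062); Q=P[m]
    (cx,cy),r=cv2.minEnclosingCircle(Q[:,:2].astype(np.float32)); print(n,'ring',cx,cy,r,np.median(Q[:,2]),m.sum())
    h=near&(Z>.068); Q=P[h]; print(' handle',Q.mean(0),cv2.minAreaRect(Q[:,:2].astype(np.float32)),np.percentile(Q[:,2],[50,95]))
    # dark pixels at ring heights
    g=c['image'].max(2); dk=(m&(g<60)).astype(np.uint8); k,l,st,ce=cv2.connectedComponentsWithStats(dk)
    for i in range(1,k):
        if st[i,4]>2: print('  dark',st[i],ce[i],np.round(np.median(P[l==i],0),3))
    # gate
    ng=(abs(P[...,0]-.57)<.16)&(abs(P[...,1]+.225)<.2)
    b=ng&(Z>.006)&(Z<.03); l=cv2.connectedComponents(b.astype(np.uint8))[1]
    B=l==np.bincount(l[b]).argmax(); Q=P[B]; print(' base',cv2.minAreaRect(Q[:,:2].astype(np.float32)),np.median(Q[:,2]))
    for lo,hi in((.04,.065),(.065,.1)):
        k,l,st,ce=cv2.connectedComponentsWithStats((ng&(Z>lo)&(Z<hi)).astype(np.uint8))
        for i in range(1,k):
            if st[i,4]>2: Q=P[l==i];print('  tall',lo,st[i,4],ce[i],np.round(Q.mean(0),3),np.round(Q.min(0),3),np.round(Q.max(0),3))
E
```

```text
t ring 0.5973042845726013 0.2552068829536438 0.06602916866540909 0.047488507003080174 1066
 handle [0.59610214 0.25341672 0.09061329] ((0.5970320105552673, 0.2556062936782837), (0.01547313667833805, 0.06012658029794693), 83.37775421142578) [0.09290511 0.0996258 ]
  dark [176 154   2   4   6] [176.5        155.16666667] [0.639 0.251 0.053]
  dark [176 162   4  11  22] [177.36363636 167.90909091] [0.595 0.248 0.054]
  dark [158 177   4   4   9] [159.66666667 178.11111111] [0.564 0.305 0.053]
  dark [172 176   1   4   4] [172.  177.5] [0.566 0.266 0.047]
  dark [175 176   1   3   3] [175. 177.] [0.568 0.256 0.046]
 base ((0.5574816465377808, -0.21099847555160522), (0.2530505955219269, 0.17699691653251648), 89.26838684082031) 0.012363555620525723
  tall 0.04 3 [313.66666667 155.66666667] [ 0.633 -0.193  0.042] [ 0.631 -0.194  0.04 ] [ 0.635 -0.191  0.045]
  tall 0.04 8 [335.875 155.875] [ 0.631 -0.265  0.043] [ 0.627 -0.272  0.041] [ 0.636 -0.259  0.046]
  tall 0.04 3 [306.66666667 156.66666667] [ 0.63  -0.171  0.041] [ 0.629 -0.172  0.04 ] [ 0.633 -0.168  0.041]
  tall 0.04 8 [329.75  1
[... 1408 characters left out ...]
7  0.041] [ 0.624 -0.2    0.041] [ 0.631 -0.195  0.041]
  tall 0.04 7 [252.85714286 172.28571429] [ 0.629 -0.172  0.041] [ 0.622 -0.185  0.04 ] [ 0.635 -0.162  0.043]
  tall 0.04 7 [262.85714286 172.57142857] [ 0.589 -0.185  0.052] [ 0.582 -0.203  0.047] [ 0.603 -0.178  0.056]
  tall 0.04 5 [290.2 173.6] [ 0.512 -0.263  0.041] [ 0.509 -0.268  0.04 ] [ 0.515 -0.257  0.042]
  tall 0.04 20 [260.5  183.25] [ 0.553 -0.127  0.051] [ 0.548 -0.138  0.04 ] [ 0.561 -0.122  0.065]
  tall 0.065 27 [297.85185185 162.14814815] [ 0.51  -0.307  0.074] [ 0.506 -0.327  0.066] [ 0.514 -0.291  0.084]
  tall 0.065 28 [260.42857143 177.21428571] [ 0.555 -0.128  0.079] [ 0.547 -0.135  0.065] [ 0.566 -0.121  0.094]
```

Run:
```python
from h import *
t=load('top0');s=load('side0')
def PM(c):
    R,_=cv2.Rodrigues(np.array(c['rvec'],float)); return c['intrinsics']@np.c_[R,np.array(c['tvec'],float).ravel()]
def tri(a,b):
    X=cv2.triangulatePoints(PM(t),PM(s),np.array(a,float),np.array(b,float)).ravel();X=X[:3]/X[3]
    return np.round(X,4), np.round(proj(t,X)-a,1),np.round(proj(s,X)-b,1)
print('tab',tri((159.8,178),(170.3,246)))
print('ball',tri((296.6,177.3),(260.6,176.6-1.5)))
# ball from blob of z>.078
for n,c in(('t',t),('s',s)):
    P=cloud(c);m=(np.hypot(P[...,0]-.556,P[...,1]+.131)<.02)&(P[...,2]>.072);v,u=np.where(m);print(n,'ball px',u.mean(),v.mean(),m.sum(),u.min(),u.max(),v.min(),v.max())
    m=(np.hypot(P[...,0]-.511,P[...,1]+.309)<.03)&(P[...,2]>.045);v,u=np.where(m);print(n,'paddle px',u.mean(),v.mean(),u.min(),u.max(),v.min(),v.max())
print('ring ctr: proj of (.597,.2555,.082)',proj(t,[.597,.2555,.095]),proj(s,[.597,.2555,.095]))
print('handle top ray',onz(t,173.7,166,.095))
```

```text
tab (array([0.5642, 0.3038, 0.0513]), array([[0.1, 0.1]]), array([[-0.2, -0.1]]))
ball (array([ 0.5559, -0.1317,  0.0858]), array([[-0.2, -0.3]]), array([[0.3, 0. ]]))
t ball px 296.61538461538464 176.84615384615384 26 294 299 174 179
t paddle px 353.04545454545456 191.45454545454547 347 359 190 193
s ball px 260.5 175.94444444444446 18 259 262 174 178
s paddle px 297.6734693877551 164.0612244897959 295 301 159 170
ring ctr: proj of (.597,.2555,.082) [[172.26957482 165.21797321]] [[173.28329548 222.96944909]]
handle top ray [0.59445075 0.25098485 0.095     ]
```

step_arm(increments="0.12 0.14 0.05 0 0 -0.04 85; 0.24 0.28 0.1 0 0 -0.08 85; 0.36 0.42 0.15 0 0 -0.12 85; 0.48 0.57 0.2 0 0 -0.16 85; 0.6 0.71 0.2 0 0 -0.2 85; 0.72 0.85 0.2 0 0 -0.24 85; 0.83 1.0 0.2 0 0 -0.256 85; 0.83 1.0 0.2 0 0 -0.256 85", newtons=30)

```text
t: 1.1
position: [0.4555, -0.3113, 0.29]
orientation: [-180.0, 0.3, -94.3]
wrist_force: [-0.1, -1.1, -0.4]
gripper_width: 0.0853
```

step_arm(increments="0.05 0.18 0 0 0 0 85; 0.1 0.37 0 0 0 0 85; 0.15 0.56 0 0 0 0 85; 0.2 0.75 0 0 0 0 85; 0.23 0.94 0 0 0 0 85; 0.23 0.97 0 0 0 0 85")

```text
t: 1.85
position: [0.5247, -0.0161, 0.2897]
orientation: [-180.0, 0.4, -93.9]
wrist_force: [-0.1, -0.8, -0.7]
gripper_width: 0.0848
```

step_arm(increments="0.05 0.18 0 0 0 0 85; 0.1 0.37 0 0 0 0 85; 0.15 0.56 0 0 0 0 85; 0.2 0.75 0 0 0 0 85; 0.23 0.92 0 0 0 0 85; 0.24 0.93 0 0 0 0 85; 0.24 0.93 0 0 0 0 85")

```text
t: 2.72
position: [0.5973, 0.2605, 0.289]
orientation: [180.0, 0.3, -94.0]
wrist_force: [-0.5, -1.4, 0.0]
gripper_width: 0.0849
```

step_arm(increments="0 -0.017 -0.18 0 0 -0.01 60; 0 -0.017 -0.36 0 0 -0.01 60; 0 -0.017 -0.54 0 0 -0.01 60; 0 -0.017 -0.68 0 0 -0.01 50; 0 -0.017 -0.753 0 0 -0.01 40; 0 -0.017 -0.753 0 0 -0.01 40; 0 -0.017 -0.753 0 0 -0.01 40")

```text
t: 3.6
position: [0.5985, 0.2541, 0.0644]
orientation: [-179.9, 0.3, -95.0]
wrist_force: [-0.7, 0.3, 0.2]
gripper_width: 0.0402
```

Run:
```python
from h import *
st=state();print(st['qpos'],st['position'],st['wrist_force'])
t=snap('top','t1');s=snap('side','s1')
def f(c,x0,y0,w,h,k): return cv2.resize(c['image'][y0:y0+h,x0:x0+w,::-1],None,fx=k,fy=k,interpolation=cv2.INTER_CUBIC)
cv2.imwrite('pics/g1.png',np.hstack([f(t,140,125,80,90,5),f(s,135,175,80,90,5)]))
```

```text
[-2.54115973e+01  4.74290757e+01  6.05559827e-02  9.43225487e+01
 -3.62648408e-01  3.80272272e+01 -1.20087515e+02] [0.59854106 0.25406395 0.06444949] [-0.70065668  0.3346965   0.23178882]
```

View pics/g1.png

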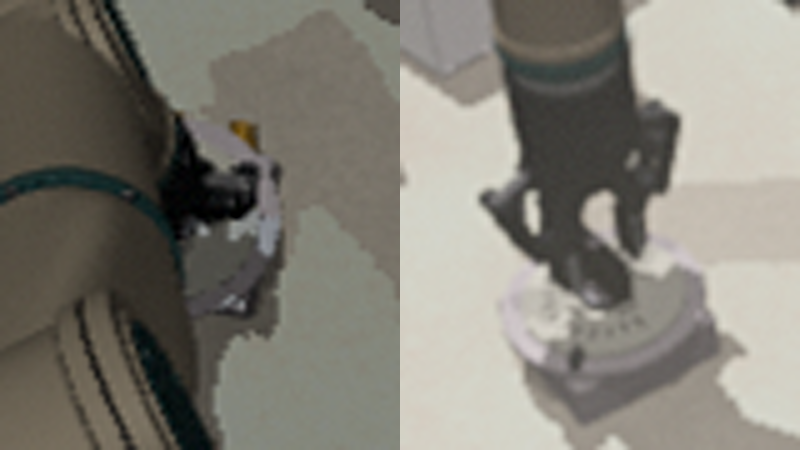

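step_arm(increments="0 0.003 0 0 0 0 0; 0 0.003 0 0 0 0 0; 0 0.003 0 0 0 0 0; 0 0.003 0 0 0 0 0", newtons=30)

```text
t: 4.2
position: [0.5995, 0.2574, 0.0664]
orientation: [-179.7, 0.4, -94.9]
wrist_force: [-0.7, 2.1, 6.3]
gripper_width: 0.0134
```

step_arm(increments="0 0 0 0 0 0.09 0; 0 0 0 0 0 0.18 0; 0 0 0 0 0 0.27 0; 0 0 0 0 0 0.36 0; 0 0 0 0 0 0.45 0; 0 0 0 0 0 0.54 0; 0 0 0 0 0 0.63 0; 0 0 0 0 0 0.63 0")

```text
t: 5.2
position: [0.5985, 0.26, 0.0665]
orientation: [-179.6, 0.6, -38.0]
wrist_force: [-1.7, 4.6, -0.8]
gripper_width: 0.0135
```

step_arm(increments="0 0 0 0 0 0.1 0; 0 0 0 0 0 0.2 0; 0 0 0 0 0 0.3 0; 0 0 0 0 0 0.4 0; 0 0 0 0 0 0.5 0; 0 0 0 0 0 0.6 0; 0 0 0 0 0 0.7 0; 0 0 0 0 0 0.7 0")

```text
t: 6.2
position: [0.5958, 0.2606, 0.0665]
orientation: [-179.5, 0.8, 25.1]
wrist_force: [-6.7, 0.3, 4.5]
gripper_width: 0.0135
```

Run:
```python
from h import *
st=state();print(st['qpos'],st['orientation'],st['moment'])
t=snap('top','t2');s=snap('side','s2')
def f(c,x0,y0,w,h,k): return cv2.resize(c['image'][y0:y0+h,x0:x0+w,::-1],None,fx=k,fy=k,interpolation=cv2.INTER_CUBIC)
cv2.imwrite('pics/g2.png',np.hstack([f(t,140,135,60,60,6),f(s,140,205,70,60,6)]))
```

```text
[ -7.5125583   51.34774463 -32.39197555  92.53676732  33.9715089
  47.12334472 -29.01491329] [-179.50033746    0.82338579   25.10369014] [ 0.26892954  0.89150526 -0.01338848]
```

View pics/g2.png

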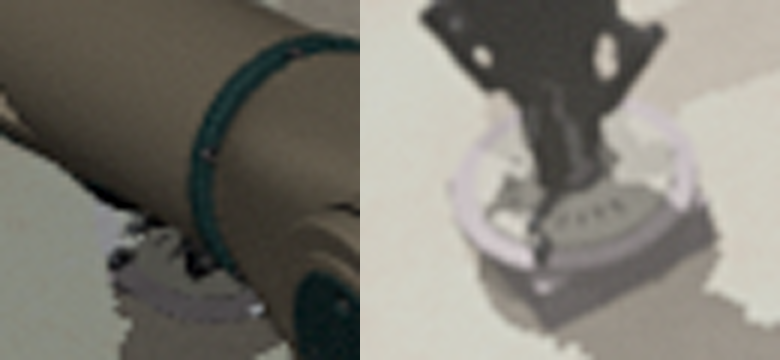

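Run:
```python
from h import *
s=load('s2')
a=s['image'][220:256,150:200,::-1]; a=cv2.convertScaleAbs(a,alpha=1.2)
a=cv2.resize(a,None,fx=15,fy=15,interpolation=cv2.INTER_CUBIC)
for ang,col in((110,(0,0,255)),(124,(0,255,0)),(117,(255,0,0))):
    th=np.radians(ang);p=proj(s,[.597+.048*np.cos(th),.2565+.048*np.sin(th),.051])[0]; print(ang,p)
    cv2.circle(a,(int((p[0]-150+.5)*15),int((p[1]-220+.5)*15)),3,col,-1)
cv2.imwrite('pics/g2b.png',a)
```

```text
110 [167.21833396 243.09087198]
124 [170.69031681 243.74543502]
117 [168.90761533 243.49933986]
```

View pics/g2b.png

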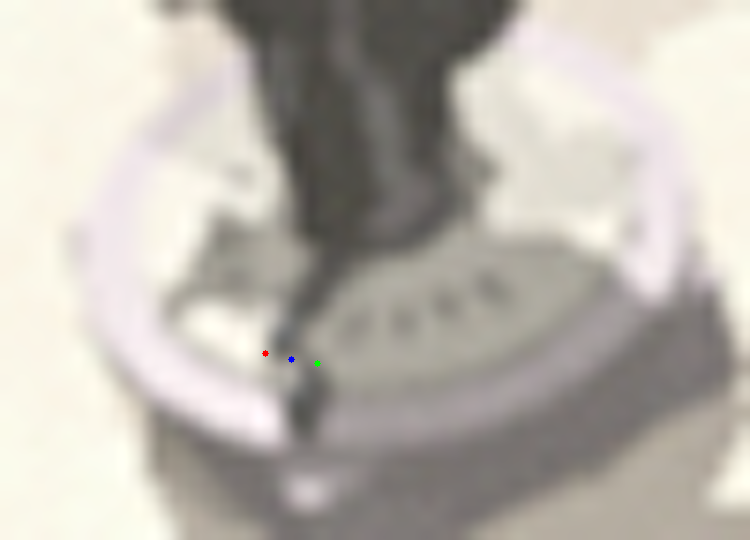

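Run:
```python
from h import *
s=load('s2')
A=np.array([.597,.2565])
for u,v,z in((285,340,.051),(318,280,.051),(305,305,.051),(308,385,.057),(305,405,.055)):
    p=onz(s,150+u/15-.5,220+v/15-.5,z)[:2]-A;print(p,np.degrees(np.arctan2(p[1],p[0])),np.hypot(*p))
```

```text
[-0.01638566  0.03990025] 112.32626456436063 0.043133739756615705
[-0.00817554  0.02403327] 108.78706462335465 0.0253857738629772
[-0.01173867  0.03058378] 110.997801570534 0.03275918563458453
[-0.03484235  0.04812871] 125.90232328856473 0.059416855822051896
[-0.03707898  0.0511553 ] 125.935792439866 0.06318002364810327
```

step_arm(increments="-0.005 0 0 0 0 0.07 0; -0.005 0 0 0 0 0.135 0; -0.005 0 0 0 0 0.135 0; -0.005 0 0 0 0 0.135 0")

```text
t: 6.8
position: [0.5948, 0.2604, 0.0665]
orientation: [-179.6, 0.8, 37.1]
wrist_force: [-0.2, -0.1, -0.9]
gripper_width: 0.0137
```

```bash
cat > v.py <<'E'
from h import *
import sys
s=snap('side',sys.argv[1])
a=s['image'][220:256,150:200,::-1]; a=cv2.convertScaleAbs(a,alpha=1.2)
cv2.imwrite(f'pics/{sys.argv[1]}b.png',cv2.resize(a,None,fx=15,fy=15,interpolation=cv2.INTER_CUBIC))
E
python3 v.py s3
```

```text
(no output)
```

View pics/s3b.png

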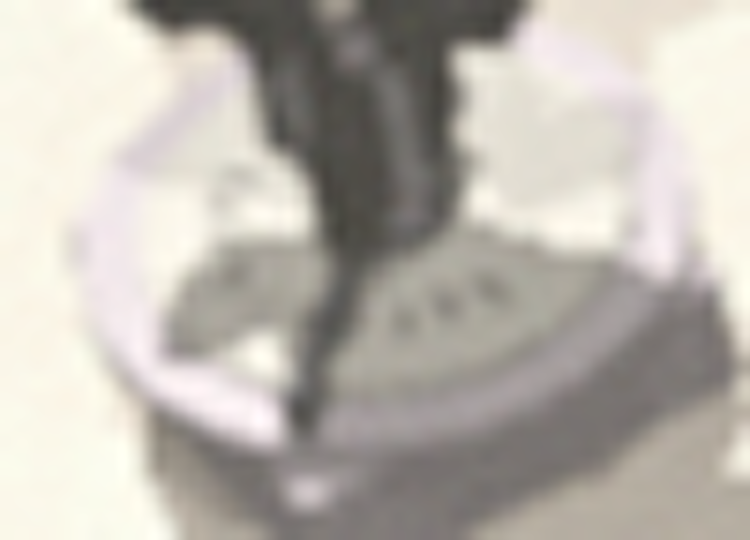

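Run:
```python
from h import *
s=load('s3')
g=s['image'].min(2).astype(float)
A=np.array([.597,.2565])
# per-row dark centroid along the pointer
for v in range(237,249):
    u=np.arange(165,177); w=np.clip(np.median(g[v,165:177])-10-g[v,165:177],0,None)
    if w.sum()>5:
        uc=(u*w).sum()/w.sum(); z=.051 if v<244 else .057
        p=onz(s,uc,v,z)[:2]; q=p-A; print(v,round(uc,2),z,np.round(p,4),round(np.degrees(np.arctan2(q[1],q[0])),1),round(np.hypot(*q),4))
# ring circle recheck from t0/s0 white ring
for n in('top0','side0'):
    c=load(n);P=cloud(c);m=(np.hypot(P[...,0]-.597,P[...,1]-.256)<.075)&(P[...,2]>.044)&(P[...,2]<.056)
    cs=cv2.findContours(m.astype(np.uint8),cv2.RETR_EXTERNAL,cv2.CHAIN_APPROX_NONE)[0];k=max(cs,key=len)[:,0]
    W=np.array([onz(c,u,v,.05)[:2] for u,v in k]); 
    x=np.linalg.lstsq(np.c_[2*W,np.ones(len(W))],(W**2).sum(1),rcond=None)[0];print(n,x[:2],np.sqrt(x[2]+x[:2]@x[:2]))
```

```text
237 173.34 0.051 [0.5864 0.2717] 124.9 0.0185
238 172.89 0.051 [0.5841 0.2755] 124.2 0.023
239 172.57 0.051 [0.5815 0.279 ] 124.5 0.0273
240 172.02 0.051 [0.5794 0.283 ] 123.5 0.0318
241 171.57 0.051 [0.5772 0.2868] 123.2 0.0362
242 171.33 0.051 [0.5744 0.2901] 123.9 0.0405
243 170.91 0.051 [0.5721 0.2938] 123.8 0.0448
244 170.59 0.057 [0.5646 0.3003] 126.5 0.0544
245 170.55 0.057 [0.5615 0.3031] 127.3 0.0586
246 170.22 0.057 [0.559  0.3065] 127.2 0.0628
247 169.84 0.057 [0.5567 0.31  ] 127.0 0.067
248 169.83 0.057 [0.5535 0.3127] 127.7 0.0711
top0 [0.59617957 0.25482669] 0.06136773471813691
side0 [0.59143869 0.26037652] 0.057300175301058964
```

step_arm(increments="0 0 0 0 0 0 40; 0 0 0 0 0 0 40; 0 0 0 0 0 0 40; 0 0 0.15 0 0 0 40; 0 0 0.3 0 0 0 40; 0 -0.15 0.45 0 0 0 40; 0 -0.3 0.55 0 0 0 40; 0 -0.5 0.6 0 0 0 40")

```text
t: 7.85
position: [0.5952, 0.1108, 0.2488]
orientation: [-179.6, 0.6, 37.2]
wrist_force: [0.6, -0.8, 0.1]
gripper_width: 0.0401
```

step_arm(increments="-0.05 -0.2 0 0 0 -0.11 40; -0.1 -0.4 0 0 0 -0.22 40; -0.15 -0.6 0 0 0 -0.33 40; -0.2 -0.7 0 0 0 -0.41 40; -0.2 -0.7 0 0 0 -0.41 40")

```text
t: 8.48
position: [0.5337, -0.1028, 0.2487]
orientation: [-179.7, 0.7, -0.0]
wrist_force: [0.1, -0.2, -0.2]
gripper_width: 0.0398
```

Run:
```python
from h import *
t=snap('top','t4');s=snap('side','s4')
def f(c,x0,y0,w,h,k): return cv2.resize(c['image'][y0:y0+h,x0:x0+w,::-1],None,fx=k,fy=k,interpolation=cv2.INTER_CUBIC)
cv2.imwrite('pics/g4.png',np.hstack([f(t,150,140,56,56,7),cv2.resize(f(s,148,210,56,56,7),(392,392))]))
```

```text
(no output)
```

View pics/g4.png

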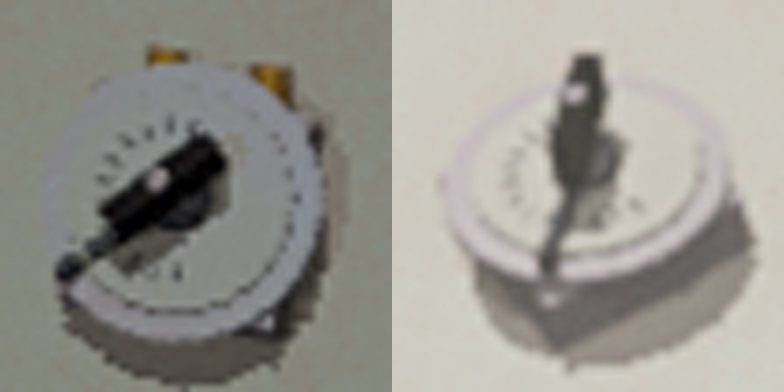

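Run:
```python
from h import *
t=load('t4');s=load('s4')
def f(c,x0,y0,w,h,k): return cv2.convertScaleAbs(cv2.resize(c['image'][y0:y0+h,x0:x0+w,::-1],None,fx=k,fy=k,interpolation=cv2.INTER_CUBIC),alpha=1.5 if c is t else 1.1)
cv2.imwrite('pics/g4b.png',np.hstack([f(t,153,163,20,20,20),f(s,160,234,20,20,20)]))
A=np.array([.597,.256])
for c,uv in((t,(153,163,173,183)),(s,(160,234,180,254))):
    R,_=cv2.Rodrigues(np.array(c['rvec'],float))
    # dark-weighted polar profile at plane z
    g=c['image'].max(2).astype(np.float32)
    for r,z in((.034,.051),(.038,.051),(.042,.051),(.046,.051),(.056,.057),(.059,.057),(.062,.057)):
        th=np.radians(np.arange(105,145,.25)); X=np.c_[A[0]+r*np.cos(th),A[1]+r*np.sin(th),np.full(len(th),z)]
        p=proj(c,X).astype(np.float32); val=cv2.remap(g,p[:,0],p[:,1],cv2.INTER_LINEAR).ravel()
        w=np.clip(np.percentile(val,60)-12-val,0,None);w[val>val.min()+.6*(np.median(val)-val.min())]=0
        print(r,round(np.degrees((w*th).sum()/max(w.sum(),1e-9)),1),val.min(),end=' | ')
    print()
```

```text
0.034 124.2 22.75 | 0.038 125.1 47.0625 | 0.042 123.0 50.396484 | 0.046 122.0 35.0 | 0.056 124.8 26.292969 | 0.059 125.1 32.064453 | 0.062 125.5 23.533203 | 
0.034 126.2 92.31055 | 0.038 125.6 90.75 | 0.042 125.2 100.27344 | 0.046 124.5 99.125 | 0.056 126.1 104.81055 | 0.059 126.2 95.24609 | 0.062 126.5 85.75 |
```

View pics/g4b.png

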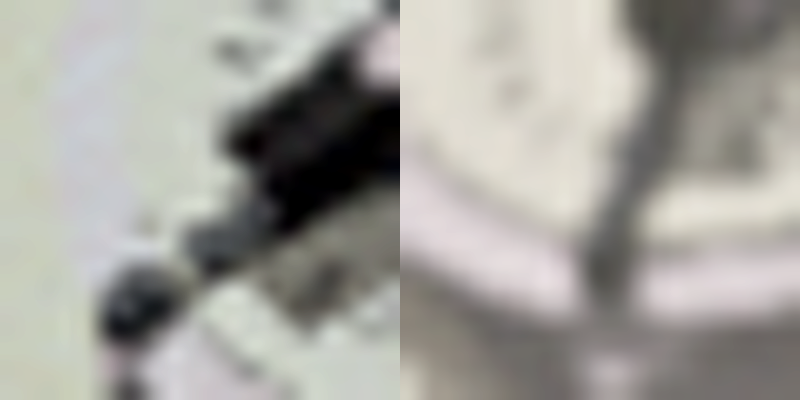

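Run:
```python
from h import *
t=load('top0');s=load('side0')
for c in(t,s):
  P=cloud(c);D=np.array([-.052,.0845])/.0992;N=np.array([-D[1],D[0]])
  q=P[...,:2]-np.array([.608,-.216]); a=q@D;b=q@N
  for lo in np.arange(-.01,.12,.01):
    m=(a>lo)&(a<lo+.01)&(abs(b)<.03)&(P[...,2]>.02)
    if m.sum(): print(round(lo,3),m.sum(),'b',np.round([b[m].min(),b[m].max()],3),'z',np.round(np.sort(P[...,2][m])[::max(1,m.sum()//8)],3))
  print()
```

```text
-0.01 40 b [-0.029  0.011] z [0.024 0.03  0.032 0.033 0.034 0.037 0.037 0.039]
0.0 33 b [-0.03   0.011] z [0.02  0.026 0.029 0.03  0.031 0.034 0.035 0.038 0.041]
0.01 19 b [-0.03   0.007] z [0.022 0.022 0.025 0.028 0.029 0.033 0.034 0.036 0.037 0.041]
0.02 13 b [-0.029  0.007] z [0.02  0.021 0.025 0.025 0.026 0.028 0.029 0.033 0.048 0.051 0.051 0.051
 0.052]
0.03 11 b [-0.006  0.006] z [0.023 0.024 0.024 0.026 0.031 0.038 0.04  0.052 0.053 0.055 0.055]
0.04 12 b [-0.007  0.007] z [0.021 0.021 0.022 0.022 0.024 0.025 0.03  0.047 0.049 0.055 0.055 0.061]
0.05 11 b [-0.007  0.007] z [0.023 0.024 0.024 0.025 0.027 0.039 0.046 0.049 0.051 0.055 0.055]
0.06 10 b [-0.006  0.007] z [0.02  0.024 0.024 0.028 0.028 0.035 0.05  0.052 0.053 0.055]
0.07 17 b [-0.01   0.006] z [0.022 0.022 0.022 0.024 0.025 0.026 0.027 0.044 0.056]
0.08 5 b [0.001 0.006] z [0.021 0.021 0.024 0.026 0.081]
0.09 18 b [-0.008  0.008] z [0.022 0.079 0.084 0.085 0.085 0.088 0.088 0.09  0.091]
0.1 18 b [-0.007  0.006] z [0.022 0.039 0.046 0.061 0.062 0.078 0.082 0.085 0.091]

-0.01 18 b [-0.026  0.008] z [0.021 0.032 0.033 0.035 0.035 0.035 0.037 0.038 0.04 ]
0.0 18 b [-0.028  0.009] z [0.023 0.024 0.027 0.029 0.032 0.033 0.035 0.038 0.041]
0.01 15 b [-0.03   0.006] z [0.023 0.026 0.026 0.027 0.028 0.029 0.029 0.034 0.034 0.036 0.037 0.038
 0.038 0.039 0.048]
0.02 8 b [-0.029  0.004] z [0.024 0.024 0.027 0.028 0.032 0.036 0.038 0.053]
0.03 5 b [0.    0.005] z [0.025 0.026 0.032 0.038 0.055]
0.04 8 b [-0.003  0.007] z [0.024 0.025 0.025 0.026 0.047 0.051 0.054 0.056]
0.05 1 b [0.004 0.004] z [0.025]
0.06 1 b [0.004 0.004] z [0.024]
0.07 2 b [0.006 0.007] z [0.027 0.027]
0.09 10 b [-0.008  0.005] z [0.021 0.028 0.043 0.046 0.055 0.07  0.073 0.081 0.091 0.091]
0.1 50 b [-0.007  0.006] z [0.02  0.031 0.042 0.05  0.059 0.066 0.075 0.087 0.091]
0.11 1 b [-0.001 -0.001] z [0.071]
```

step_arm(increments="0.03 -0.04 -0.05 0 0 0.115 40; 0.074 -0.095 -0.1 0 0 0.23 40; 0.074 -0.095 -0.25 0 0 0.345 40; 0.074 -0.095 -0.42 0 0 0.351 40; 0.074 -0.095 -0.58 0 0 0.351 40; 0.074 -0.095 -0.66 0 0 0.351 40; 0.074 -0.095 -0.689 0 0 0.351 40; 0.074 -0.095 -0.689 0 0 0.351 40")

```text
t: 9.57
position: [0.5583, -0.1257, 0.0425]
orientation: [-179.5, 0.5, 32.1]
wrist_force: [-0.9, 0.0, 0.1]
gripper_width: 0.04
```

Run:
```python
from h import *
print(state()['qpos'])
t=snap('top','t5');s=snap('side','s5')
def f(c,x0,y0,w,h,k): return cv2.resize(c['image'][y0:y0+h,x0:x0+w,::-1],None,fx=k,fy=k,interpolation=cv2.INTER_CUBIC)
cv2.imwrite('pics/g5.png',np.hstack([f(t,260,130,60,80,6),f(s,220,130,70,80,6)]))
```

```text
[ 29.79884231  48.93625859 -32.12829995 106.2696399   40.90012628
  37.68919088   4.75317987]
```

View pics/g5.png

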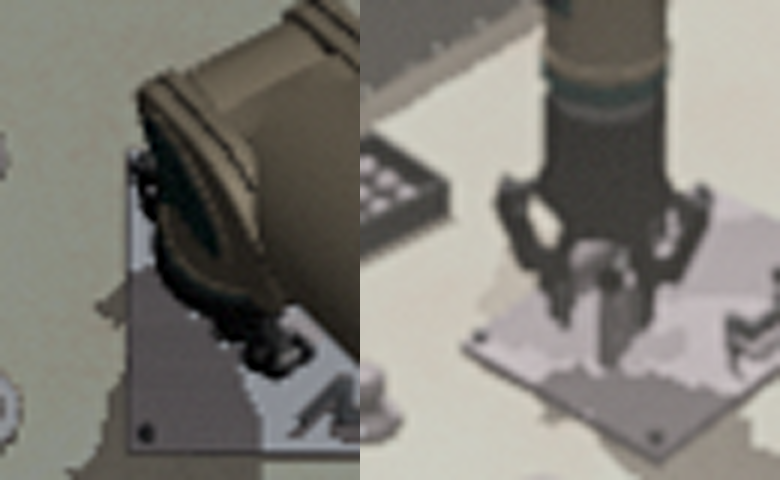

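step_arm(increments="-0.008 -0.02 0 0 0 0 40; -0.008 -0.02 0 0 0 0 40; -0.008 -0.02 0 0 0 0 0; -0.008 -0.02 0 0 0 0 0; -0.008 -0.02 0 0 0 0 0; -0.008 -0.02 0 0 0 0 0", newtons=40)

```text
t: 10.42
position: [0.5573, -0.1321, 0.0439]
orientation: [-179.7, 0.3, 32.1]
wrist_force: [2.4, 0.7, 3.1]
gripper_width: 0.0134
```

Run:
```python
import numpy as np
p=np.array([-.0519,.0845])*.0995/.0992
for d in list(range(7,64,7))+[60]:
    a=np.radians(d);R=np.array([[np.cos(a),-np.sin(a)],[np.sin(a),np.cos(a)]]);print(d,np.round((R@p-p)/.3,3),round(d/90,3))
```

```text
7 [-0.033 -0.023] 0.078
14 [-0.063 -0.05 ] 0.156
21 [-0.09  -0.081] 0.233
28 [-0.112 -0.115] 0.311
35 [-0.131 -0.151] 0.389
42 [-0.144 -0.189] 0.467
49 [-0.154 -0.228] 0.544
56 [-0.158 -0.268] 0.622
63 [-0.157 -0.309] 0.7
60 [-0.158 -0.292] 0.667
```

step_arm(increments="-0.033 -0.023 0 0 0 0.078 0; -0.063 -0.05 0 0 0 0.156 0; -0.09 -0.081 0 0 0 0.233 0; -0.112 -0.115 0 0 0 0.311 0; -0.131 -0.151 0 0 0 0.389 0; -0.144 -0.189 0 0 0 0.467 0; -0.151 -0.215 0 0 0 0.52 0; -0.151 -0.215 0 0 0 0.52 0", newtons=50)

```text
t: 11.42
position: [0.5127, -0.1951, 0.044]
orientation: [-179.7, 0.1, 78.9]
wrist_force: [2.7, 4.0, 0.6]
gripper_width: 0.0128
```

step_arm(increments="-0.004 -0.028 0 0 0 0.055 0; -0.006 -0.055 0 0 0 0.11 0; -0.007 -0.085 0 0 0 0.165 0; -0.007 -0.085 0 0 0 0.165 0")

```text
t: 11.92
position: [0.5105, -0.2199, 0.0439]
orientation: [-179.7, 0.1, 93.6]
wrist_force: [1.7, 4.8, 1.8]
gripper_width: 0.0129
```

step_arm(increments="0 -0.01 0 0 0 0.015 0; 0 -0.01 0 0 0 0.015 0; 0 -0.01 0 0 0 0.015 0")

```text
t: 12.3
position: [0.5107, -0.2222, 0.044]
orientation: [-179.7, 0.0, 94.9]
wrist_force: [0.7, 4.1, 0.9]
gripper_width: 0.0127
```

step_arm(increments="0 0.01 0 0 0 -0.02 0; 0 0.02 0 0 0 -0.04 0; 0 0.027 0 0 0 -0.06 0; 0 0.027 0 0 0 -0.06 0")

```text
t: 12.8
position: [0.5105, -0.2136, 0.044]
orientation: [-179.7, 0.0, 89.5]
wrist_force: [0.3, 5.6, 1.9]
gripper_width: 0.0128
```

Run:
```python
from h import *
t=snap('top','t6');s=snap('side','s6')
def f(c,x0,y0,w,h,k): return cv2.resize(c['image'][y0:y0+h,x0:x0+w,::-1],None,fx=k,fy=k,interpolation=cv2.INTER_CUBIC)
cv2.imwrite('pics/g6.png',np.hstack([f(t,270,140,100,80,4),f(s,230,140,100,80,4)]))
```

```text
(no output)
```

View pics/g6.png

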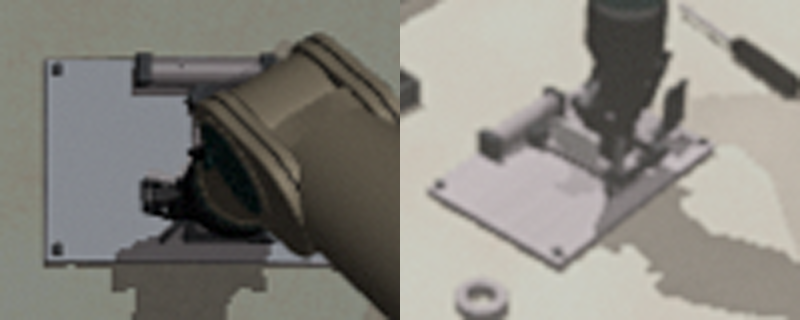

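step_arm(increments="0 0.012 0 0 0 -0.02 0; 0 0.018 0 0 0 -0.035 0; 0 0.018 0 0 0 -0.035 0; 0 0.018 0 0 0 -0.035 0")

```text
t: 13.4
position: [0.5105, -0.2115, 0.0439]
orientation: [-179.7, 0.3, 86.3]
wrist_force: [1.8, -4.6, 0.0]
gripper_width: 0.0126
```

The force reversed from +5.6 to -4.6 N and the post stopped at about 0.97 rad, so the sear is holding. Next I release the post.

step_arm(increments="0 -0.005 0 0 0 0 0; 0 -0.005 0 0 0 0 15; 0 -0.005 0 0 0 0 25; 0 -0.005 0 0 0 0 36; 0 -0.005 0 0 0 0 36; 0 -0.005 0.1 0 0 0 36; 0 -0.005 0.2 0 0 0 36; 0 -0.005 0.35 0 0 0 36")

```text
t: 14.4
position: [0.5095, -0.2131, 0.1491]
orientation: [-179.6, 0.3, 86.3]
wrist_force: [0.2, -0.1, 0.2]
gripper_width: 0.0362
```

Run:
```python
from h import *
print(state()['qpos'])
t=snap('top','t7');s=snap('side','s7')
def f(c,x0,y0,w,h,k): return cv2.resize(c['image'][y0:y0+h,x0:x0+w,::-1],None,fx=k,fy=k,interpolation=cv2.INTER_CUBIC)
cv2.imwrite('pics/g7.png',np.hstack([f(t,270,140,100,80,4),f(s,230,140,100,80,4)]))
```

```text
[ 51.6894037   43.93990424 -52.73805711 106.18948725  43.9316841
  53.32933441  64.35513775]
```

View pics/g7.png

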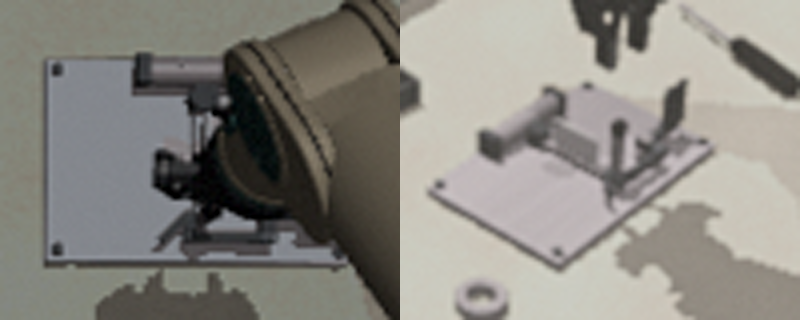

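step_arm(increments="-0.04 -0.06 0 0 0 -0.115 0; -0.1 -0.12 0 0 0 -0.23 0; -0.15 -0.2 0 0 0 -0.345 0; -0.2 -0.28 0 0 0 -0.46 0; -0.2 -0.326 0 0 0 -0.575 0; -0.2 -0.326 0 0 0 -0.69 0; -0.2 -0.326 0 0 0 -0.805 0; -0.2 -0.326 0 0 0 -0.92 0")

```text
t: 15.5
position: [0.4528, -0.311, 0.1525]
orientation: [179.9, 0.4, 3.1]
wrist_force: [-0.3, 1.1, -0.6]
gripper_width: -0.0001
```

step_arm(increments="0 0 -0.12 0 0 -0.05 0; 0 0 -0.24 0 0 -0.05 0; 0 0 -0.33 0 0 -0.05 0; 0 0 -0.33 0 0 -0.05 0")

```text
t: 16.0
position: [0.451, -0.31, 0.0515]
orientation: [180.0, 0.7, -1.4]
wrist_force: [-0.1, 0.7, -0.4]
gripper_width: 0.0001
```

Run:
```python
from h import *
print(state()['qpos'],state()['position'])
t=snap('top','t8');s=snap('side','s8')
def f(c,x0,y0,w,h,k): return cv2.resize(c['image'][y0:y0+h,x0:x0+w,::-1],None,fx=k,fy=k,interpolation=cv2.INTER_CUBIC)
cv2.imwrite('pics/g8.png',np.hstack([f(t,270,140,100,80,4),f(s,240,130,100,80,4)]))
for n,c in(('t',t),('s',s)):
    P=cloud(c);m=(abs(P[...,0]-.515)<.02)&(abs(P[...,1]+.309)<.03)&(P[...,2]>.055)&(P[...,2]<.09)
    print(n,m.sum(),P[m].mean(0) if m.any() else 0)
    m=(np.hypot(P[...,0]-.508,P[...,1]+.213)<.025)&(P[...,2]>.07)&(P[...,2]<.1)
    print(n,'ball',m.sum(),P[m].mean(0) if m.any() else 0)
```

```text
[ 46.93102766  45.06474283 -24.2773847  110.33976936  33.58118982
  32.42062316  -1.55475906] [ 0.45101147 -0.31003167  0.05147913]
t 20 [ 0.51122378 -0.30282531  0.07354586]
t ball 26 [ 0.50914808 -0.21287672  0.08675208]
s 37 [ 0.50974977 -0.3066807   0.0700416 ]
s ball 24 [ 0.50769801 -0.20933542  0.08260917]
```

View pics/g8.png

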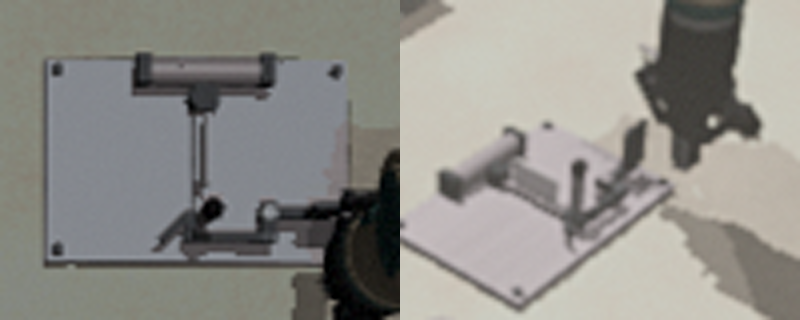

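step_arm(increments="0.05 0 0 0 0 0 0; 0.1 0 0 0 0 0 0; 0.12 0 0 0 0 0 0; 0.13 0 0 0 0 0 0; 0.14 0 0 0 0 0 0; 0.15 0 0 0 0 0 0; 0.15 0 0 0 0 0 0")

```text
t: 16.98
position: [0.4952, -0.3111, 0.0534]
orientation: [179.9, 0.7, -1.4]
wrist_force: [-5.1, 1.4, 3.3]
gripper_width: 0.0001
```

step_arm(increments="0.01 0 0 0 0 0 0; 0.02 0 0 0 0 0 0; 0.02 0 0 0 0 0 0; 0.02 0 0 0 0 0 0")

```text
t: 17.48
position: [0.4985, -0.3113, 0.0531]
orientation: [179.9, 1.0, -1.5]
wrist_force: [-5.5, 1.1, 2.7]
gripper_width: -0.0004
```

step_arm(increments="0.02 0 0 0 0 0 0; 0.035 0 0 0 0 0 0; 0.035 0 0 0 0 0 0; 0.035 0 0 0 0 0 0")

```text
t: 17.98
position: [0.508, -0.3109, 0.0526]
orientation: [179.9, 1.1, -1.5]
wrist_force: [-5.2, 1.2, 0.0]
gripper_width: -0.0003
```

```bash
cat > b.py <<'E'
from h import *
import sys
k=sys.argv[1]
t=snap('top','t'+k);s=snap('side','s'+k)
def f(c,x0,y0,w,h,k): return cv2.resize(c['image'][y0:y0+h,x0:x0+w,::-1],None,fx=k,fy=k,interpolation=cv2.INTER_CUBIC)
cv2.imwrite(f'pics/g{k}.png',np.hstack([f(t,270,140,100,80,4),f(s,230,130,100,80,4)]))
E
python3 b.py 9
```

```text
(no output)
```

View pics/g9.png

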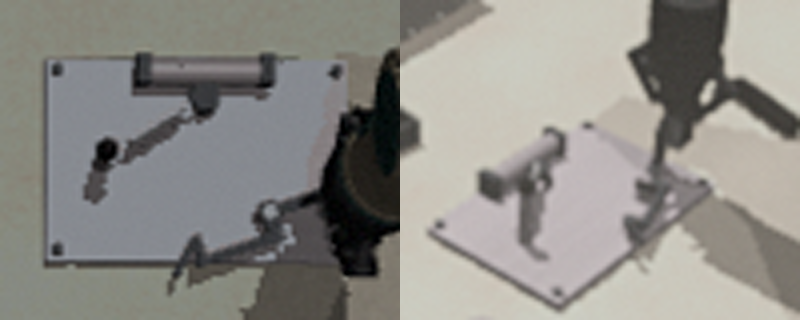

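The arm snapped home. Now I back off and retreat clear of everything.

step_arm(increments="-0.05 0 0 0 0 0 0; -0.1 0 0 0 0 0 0; -0.18 0 0 0 0 0 0; -0.22 0 0.1 0 0 0 0; -0.22 -0.1 0.3 0 0 0 0; -0.22 -0.2 0.5 0 0 0 0; -0.3 -0.4 0.5 0 0 0 0; -0.3 -0.4 0.5 0 0 0 0")

```text
t: 19.08
position: [0.4157, -0.4375, 0.2038]
orientation: [179.6, 1.0, -2.0]
wrist_force: [-1.0, 1.3, -0.4]
gripper_width: 0.0001
```

```bash
python3 b.py 10
python3 - <<'E'
from h import *
t=load('t10');s=load('s10')
def f(c,x0,y0,w,h,k): return cv2.resize(c['image'][y0:y0+h,x0:x0+w,::-1],None,fx=k,fy=k,interpolation=cv2.INTER_CUBIC)
a=cv2.imread('pics/g10.png');b=np.hstack([f(t,150,140,56,56,5),f(s,148,210,56,56,5)]);b=cv2.copyMakeBorder(b,0,0,0,800-560,cv2.BORDER_CONSTANT)
cv2.imwrite('pics/f10.png',np.vstack([a,b[:280]]))
t0=load('top0');d=np.abs(t['image'].astype(int)-t0['image']).max(2)>50
k,l,stt,ce=cv2.connectedComponentsWithStats(d.astype(np.uint8))
for i in range(1,k):
    if stt[i,4]>6: print(stt[i],ce[i])
print(state()['wrist_force'],state()['t'])
cv2.imwrite('pics/full10.png',t['image'][:,:,::-1])
E
```

```text
[171 154  12  17  75] [176.52       160.58666667]
[162 166  15  16  87] [168.94252874 173.65517241]
[ 408  174  104  193 6185] [457.93629749 271.64624091]
[493 186   8  32  89] [497.94382022 200.02247191]
[500 187   6  41  68] [503.45588235 207.79411765]
[360 234  33  57 825] [378.31030303 263.16484848]
[380 285  10  15  25] [384.52 292.52]
[505 287   7  15  67] [508.68656716 292.32835821]
[366 294   5   6  11] [368.27272727 296.63636364]
[353 300   7  17  25] [355.56 307.76]
[350 317   5   8  11] [351.63636364 320.        ]
[411 318  32  36 373] [431.15281501 330.92761394]
[347 329   3   6   8] [348. 331.]
[496 350  16  15  47] [503.42553191 357.        ]
[281 358 120  16 881] [348.71169126 366.38479001]
[487 363   8  19  80] [491.2625 372.7125]
[476 364   9  20  56] [481.42857143 373.875     ]
[495 376   8   8  22] [498.5        379.22727273]
[ 0.21407756  0.73734896 -0.4867092 ] 19.175
```

View pics/f10.png

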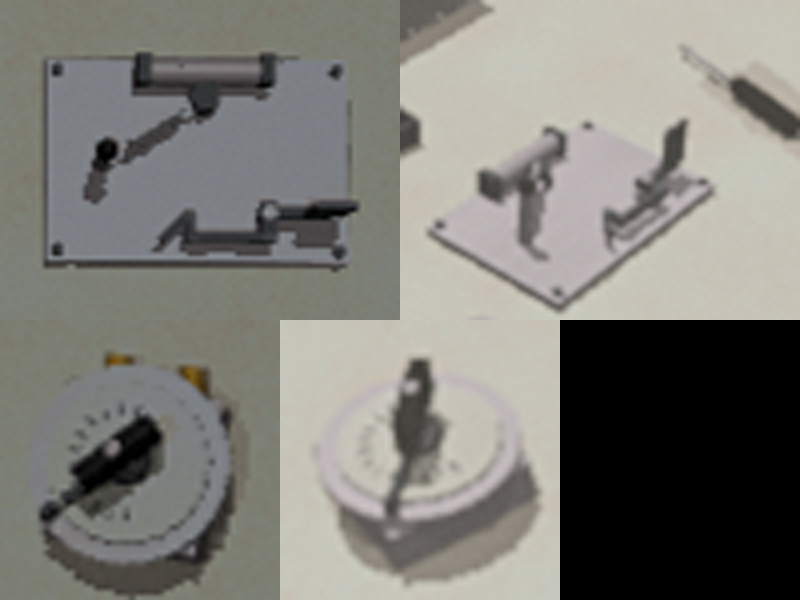

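View pics/full10.png

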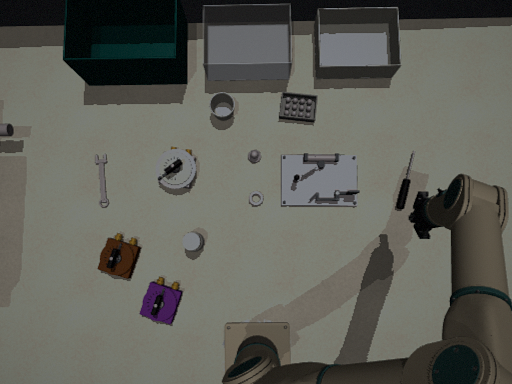

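The pointer is at the tab (160,178). The gate arm is home, with its ball at (296,177), and the paddle is back. No bystander has changed in the top view. I'm handing in.

```bash
python3 -c "
from workcell import close_job
print(close_job())"
```

```text
the job is handed in; nothing more can be done
None
```

The reject gate is ready, and I handed the job in at about 19 s of the 69 s allowed. No verdict came back.

- **Valve:** I turned the aluminium valve's handle by about 130° until the pointer stood at the raised tab, then let go. Measured afterwards, the pointer stood about 1° short of the tab in both views. The raw readings put it between roughly 0 and 2.5° short, which is close to what the cameras can resolve, so I left it there.
- **Cocking the gate:** I swung the post back to about 1.06–1.08 rad. When I eased off, the force on the tool reversed from +5.6 N to -4.6 N at about 0.97 rad, showing the sear had caught. After release, the pictures showed the arm still cocked.
- **Tripping it:** I pushed the paddle with about 5 N and the arm snapped home.
- **Last checks:** The final pictures show the arm home, the paddle sprung back, the valve where I left it and the robot clear of everything. Comparing before and after in the top view, only the valve's handle and pointer and the robot with its shadow had changed. I saw no sign that any bystander moved.

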